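Put the lacquer spatula away in its case

ROBOT

A 7-joint arm with a two-finger parallel gripper is mounted at the origin on the work surface. World frame = base frame: x ahead of the robot, y to its left, z up, the work surface at z = 0. Lengths are in m, angles in rad, forces in N, time in s.
With the tool pointing down it reaches from about 0.35 to 0.775 m from the base axis. Payload 3.1 kg.
Tool frame: the origin (TCP) lies on the centre line of the jaws, within the pads' length; the fingertips stand 14 mm ahead of it and the grasp point (between the pads) lies 5 mm behind it (tips_ahead is the distance from the TCP to the fingertips, in m); z points along the fingers, y is the line along which they close (so a half turn about z gives the same grasp; the last joint's range is limited). The gripper opens to 85 mm and grips with 20 to 120 N. Pads are 22 mm wide; open, the fingers measure 114 mm over their backs; the gripper's body (76 mm by 85 mm) begins 54 mm behind the grasp point. The pads swing forward as they close: fully open they stand 13 mm farther back than shut.
Start: joints at [1.164, 0.311, 0.014, 1.512, -0.004, 1.319, -0.027], TCP at [0.196, -0.514, 0.245] pointing down, gripper open.
Joint ranges: [-2.7, 2.7], [-0.3, 1.91], [-1.27, 1.3], [0.12, 2.57], [-1.44, 4.58], [0.2, 2.03], [-3.05, 3.05]. Speed limits (rad/s): [2.79, 2.79, 3.14, 3.14, 3.14, 3.14, 3.14].

INTERFACE

Orientations are given as a unit quaternion [x, y, z, w].
In Python, from bench import sense, grab_frame, get_calibration, hand_in, search_frame, tips_ahead gives the robot as it stands.
- The arm moves only by the tool step_arm, never from a script. Its argument "motion" is a list of rows, each a list of 3 entries, a list of its own where there are three numbers: the turn, a rotation vector about the tool's x, y, z in rad, then the shift along the tool's x, y, z in m, then the opening, from 0 (shut) to 1 (fully open). In form: [[[rx, ry, rz], [dx, dy, dz], hand], ...]. A call has 1 to 12 rows; each row is the pose to reach, as a shift and turn from the pose commanded when the call began, along the tool's axes at that moment; what a row does not reach only later rows make up. A row lasts 1/10 s, in which the tool goes at most 50 mm and 8.59 degrees, less where a joint would pass 70% of its speed; a pose out of reach is approached as far as the arm can. A call with a gripper value outside its range is refused whole. The fingers move at their own pace and stop on an object; the grip force is fixed at half the most. Time passes only in rows, so rows that repeat a pose let the fingers close. It gives the time, the measured TCP pose, the force, the opening and the grip force at its end, in the units of the state.
- sense(): the state, without advancing time (a new reading comes with each control period).
- grab_frame(name): name is "side" or "top" or "wrist"; returns the picture (384x512x3 uint8, red, green, blue); there is no depth.
- get_calibration(name): a dict with "fx", "fy", "cx", "cy" (pixels), "world_from_camera" (4x4, takes a point from camera to world coordinates). Camera axes: x right, y down, z forward; pixel columns grow to the right and rows downward; lengths in m; the calibration is good to about 2 mm. A picture is of the moment at which its call begins: read the wrist's pose just before it. get_calibration takes no time and is no camera call; for the wrist camera it gives the pose at the moment of the call.
- hand_in(): hands the job in; it is judged then, once.
Trained networks look in the newest picture that a camera, given by its name, has taken for a name from the list of things; names that differ only in an ending like _2 or _b are one class to them, and where a whole thing is asked for, a point or a joint stands for the part that bears it (a point fixed in the world has none). Each returns a list of dicts, best first, with "score" (0 to 1); they miss things now and then, are a little off and sometimes report something else, mostly with a low value. They report only what shows in the picture. A call takes as long as a camera call.
- search_frame(camera, target): "at" ([column, row] as shares, 0 to 1, of the picture: columns of its width, rows of its height, amid what is visible of it).
The state is a dict: "time": time; "joint_pos": joint angles; "qvel": joint speeds; "joint_efforts": joint torques, N m; "ee_pos": TCP position; "tcp_rot": TCP orientation; "ft_force": force on the tool from outside, world axes, zero at the start; "ft_torque": the same for the moment, N m; "grip_width": finger opening in m; "finger_force": force on a finger pad.
Only numpy, scipy, OpenCV 4.12 (cv2) and the standard library are available. Lean on these libraries where they do the work, as an engineer would, in place of code of your own. Each camera call takes 0.05 s, during which the arm holds its last target. There are 200 camera calls.

TASK

Put the lacquer spatula away: take it from its rest and slide it, dark blade end first, into the empty red sloping case until the blade is fully home on the bottom, then let go of it. Leave the cups, bowl and the other things on the table where they stand.

Things in the scene. Friction and masses are not known exactly. Their poses are not given: they have to be found in the camera images.
- spatula: Pale wooden lacquer spatula, a straight bar 190 mm long with a dark blade end. Origin: mid length and width, on the underside. x along it to the blade tip (+95 mm; square handle end at -95), y across, z up. From x = -95 to +45 it is 28 wide, 12 thick; to x = 70 26 wide, 9 thick; then the dark blade 22 wide, 6 thick, all centred on z = 6 mm. 40 to 85 g.
- spatula_tip (a point): Centre of the blade tip: spatula frame (95, 0, 6) mm.
- spatula_grip (a point): Place to grip, across the 28 mm width: spatula frame (-62, 0, 6) mm. It starts about 44 mm above the table; the handle overhangs the rest freely from x = -30 to -95 mm.
- rest: Fixed wooden rest on which the spatula starts lying flat, about along the rest's x axis. Base board x = -28 to 72, 90 wide, 10 mm high; two cross rails 12 mm wide, 80 mm long at x = -18 and 52, tops 38 mm above the table. Origin on the table.
- red_case: The empty red case: a rectangular sleeve on a fixed wooden stand, sloping up at 30 degrees from level, mouth at the upper end, facing the robot's right (-y). Origin: centre of its closed inner floor, 45 mm above the table. x: its axis, up and out of the mouth. y: level, across the 33 mm inner width. z: upward normal of its wide face, across the 17 mm inner height. 105 mm deep, walls 4 mm.
- red_mouth (a point): Centre of the red case's mouth, at x = 105 mm in the case's frame; around it a lip flares outward about 4 mm a side up to x = 111 mm. With the spatula fully home, tip on the inner floor, 85 mm of handle stands out here.
- black_case: A black case on a like stand, same size, slope and axes, already full: another spatula stands 87 mm out of its mouth. Nothing to do there. The red and black stands may have changed places.
- cup_a: Bystander: a dark brown lacquered wooden tea cup, closed rounded body, 82 mm across, 66 mm high. Origin: centre of its underside.
- cup_b: Bystander: a second cup like cup_a. Origin: centre of its underside.
- cup_c: Bystander: a third cup like cup_a. Origin: centre of its underside.
- bowl: Bystander: white ceramic bowl with dark lacquer colour inside, 148 mm across the rim, 66 mm high. Origin: centre of its underside.
- jar: Bystander: amber glass jar with a steel cap, 52 mm across, 75 mm high. Origin: centre of its underside.
- stone: Bystander: grey rubbing stone, a block 70 x 42 x 26 mm. Origin: centre of its underside.
- dish: Bystander: blue ceramic dish, 110 mm across, 20 mm high. Origin: centre of its underside.
- scraper: Bystander: flat steel scraper with dark wooden handle, 170 x 26 x 12 mm, lying down. Origin: under the joint of blade and handle, on the table.

How it is judged:
By the outcome, as a careful person would: the job done as asked, in the order asked, and still so for the second after the job is handed in, with the robot touching nothing.
It also fails if it takes over 50 s, if anything falls off the work surface, if the arm or the gripper's body presses on something with over 40 N, if the wrist force passes 120 N, or if a joint passes its speed limit or range.

## Working session

There is one attempt and no reset: what is moved stays moved. The work goes in short steps, Python scripts to look and compute and a tool call to move; the robot and the scene stay as the last step left them, time stands still between calls to the robot, and variables do not carry over. Pictures are saved under pics/ and viewed, at most 10 in all, crops included, and the job is handed in when it is done.

Besides the shell and the picture viewer there is one more tool, called after "Call:" as name(argument=value, ...), one argument or row to a line, values as JSON. step_arm: Moves the arm, as the interface text tells. Its arguments: {"type":"object","properties":{"motion":{"type":"array"}},"required":["motion"]}

```bash
mkdir -p pics
cat > h.py <<'E'
import numpy as np, cv2
from bench import *
from scipy.spatial.transform import Rotation as R
np.set_printoptions(precision=4,suppress=True)
def ray(c,u,v):
    K=get_calibration(c) if isinstance(c,str) else c; T=np.array(K["world_from_camera"])
    d=T[:3,:3]@np.array([(u-K["cx"])/K["fx"],(v-K["cy"])/K["fy"],1]); return T[:3,3],d
def atz(c,u,v,z):
    o,d=ray(c,u,v); return o+d*(z-o[2])/d[2]
def proj(c,p):
    K=get_calibration(c); T=np.array(K["world_from_camera"]); q=T[:3,:3].T@(np.array(p)-T[:3,3])
    return np.array([K["fx"]*q[0]/q[2]+K["cx"],K["fy"]*q[1]/q[2]+K["cy"]])
def tri(obs):
    A=np.zeros((3,3));b=np.zeros(3)
    for c,u,v in obs:
        o,d=ray(c,u,v); d=d/np.linalg.norm(d);M=np.eye(3)-np.outer(d,d);A+=M;b+=M@o
    return np.linalg.solve(A,b)
def save(n,im,crop=None,s=1):
    if crop: im=im[crop[1]:crop[3],crop[0]:crop[2]]
    cv2.imwrite("pics/"+n,cv2.resize(im[:,:,::-1],None,fx=s,fy=s,interpolation=cv2.INTER_CUBIC))
E
python3 - <<'E'
from h import *
fr={}
for c in("top","side"):
    im=grab_frame(c); np.save(c+".npy",im); save(c+"0.png",im,s=1.5)
    K=get_calibration(c); print(c,K["fx"],np.array(K["world_from_camera"]))
    for t in("spatula_tip","spatula_grip","spatula","rest","red_case","red_mouth","black_case"):
        print(t,[(round(d["at"][0]*512,1),round(d["at"][1]*384,1),round(d["score"],2)) for d in search_frame(c,t)[:3]])
s=sense();print(s)
E
```

```text
top 378.55558721262724 [[-0.0041 -0.9895  0.1444  0.3219]
 [-0.9999  0.0055  0.0094 -0.0101]
 [-0.0101 -0.1444 -0.9895  1.3007]
 [ 0.      0.      0.      1.    ]]
spatula_tip [(350.3, 178.9, 0.75), (128.2, 174.4, 0.16)]
spatula_grip [(347.7, 181.7, 0.94), (143.5, 224.9, 0.74)]
spatula [(349.5, 180.0, 0.76)]
rest [(337.5, 182.9, 0.6)]
red_case [(192.5, 150.7, 0.58), (349.3, 177.6, 0.57)]
red_mouth [(194.1, 149.8, 0.89)]
black_case [(221.6, 207.2, 0.9), (191.3, 152.0, 0.32)]
side 364.9996747960153 [[-0.7714 -0.4429  0.4569  0.0647]
 [-0.6363  0.5369 -0.554   0.5194]
 [ 0.     -0.7181 -0.6959  0.7688]
 [ 0.      0.      0.      1.    ]]
spatula_tip [(307.4, 153.3, 0.61)]
spatula_grip [(307.9, 154.9, 0.87)]
spatula [(308.4, 154.4, 0.56), (160.3, 233.5, 0.19)]
rest [(304.1, 167.0, 0.66), (240.7, 249.4, 0.24)]
red_case [(159.9, 230.3, 0.9)]
red_mouth [(161.1, 230.1, 0.97), (304.8, 165.2, 0.6)]
black_case [(245.1, 246.7, 0.75), (178.3, 352.1, 0.45)]
{'time': 0.8, 'joint_pos': array([ 1.1643,  0.3108,  0.014 ,  1.5115, -0.0044,  1.3192, -0.0272]), 'qvel': array([-0.0002, -0.0005,  0.0007, -0.0006, -0.0016,  0.0009, -0.0008]), 'joint_efforts': array([  0.0003, -37.9767,   0.1455, -23.0851,   0.012 ,   0.0016,
        -0.    ]), 'ee_pos': array([ 0.1963, -0.5138,  0.2454]), 'tcp_rot': array([0.9834, 0.1814, 0.    , 0.0001]), 'ft_force': array([ 0.0888, -0.5943, -0.2666]), 'ft_torque': array([ 0.003 ,  0.0033, -0.0006]), 'finger_force': 0.0, 'grip_width': 0.0856209309986591}
```

View pics/top0.png

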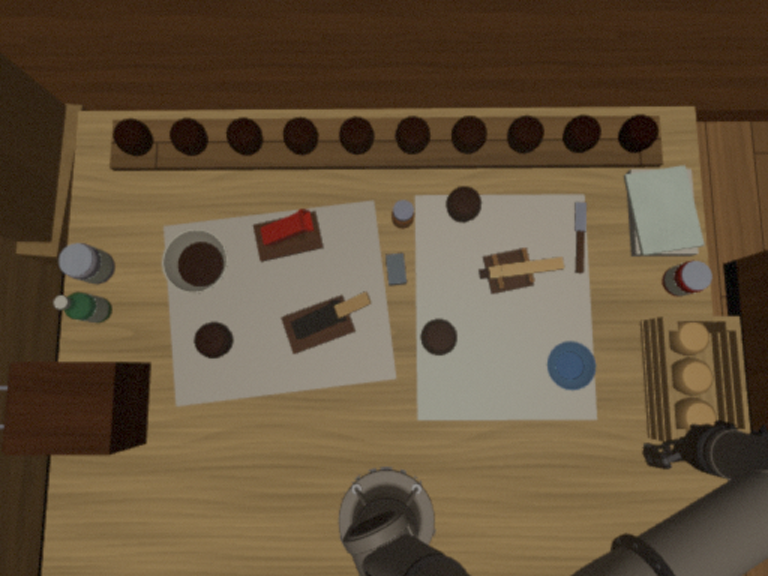

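View pics/side0.png

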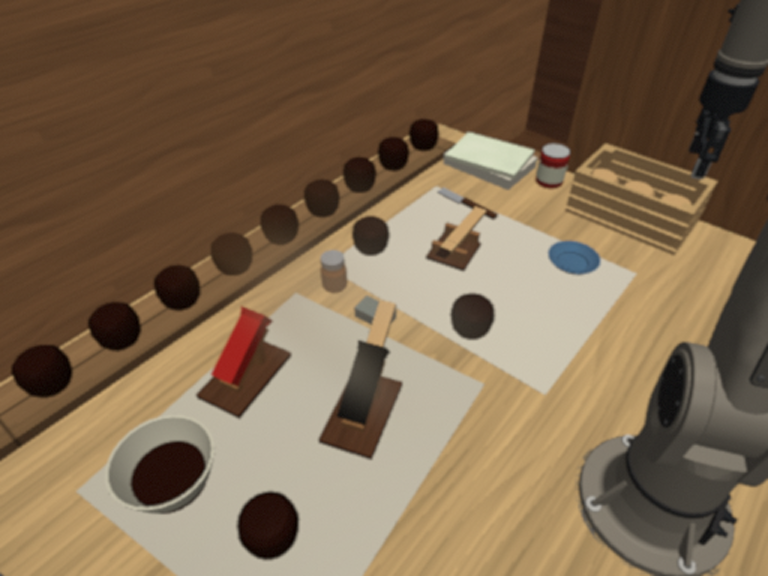

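The top view shows the spatula at about (320,182) for the blade tip and (375,176) for the handle end, in native pixels. The red case's mouth is at about (206,144) and the closed end at (175,158). The side view agrees on the layout. I'll work out rough poses next, then look with the wrist camera from close by.

Run:
```python
from h import *
t=atz("top",322,182,.046);e=atz("top",375.5,176.3,.05);print("tip",t,"end",e,np.linalg.norm(t-e))
print("side tip/end",atz("side",288,165,.046),atz("side",327,141,.05))
# red case: mouth top edge & low end
print("mouth",tri([("top",206,144.5),("side",170,212)]),"top@.1",atz("top",205,145,.1))
print("low",atz("top",175,158,.055))
im=np.load("top.npy"); save("c1.png",im,(150,120,400,250),3.2)
s=sense(); print(R.from_quat(s["tcp_rot"]).as_matrix())
T=np.array(get_calibration("wrist")["world_from_camera"]);Rt=R.from_quat(s["tcp_rot"]).as_matrix()
print("cam in tool",Rt.T@T[:3,:3],Rt.T@(T[:3,3]-s["ee_pos"]))
```

```text
tip [ 0.5332 -0.2185  0.046 ] end [ 0.5508 -0.3971  0.05  ] 0.1795475457597812
side tip/end [ 0.5609 -0.2197  0.046 ] [ 0.5326 -0.4011  0.05  ]
mouth [0.6548 0.1676 0.0853] top@.1 [0.6489 0.1685 0.1   ]
low [0.6167 0.2759 0.055 ]
[[ 0.9342  0.3568  0.    ]
 [ 0.3568 -0.9342 -0.0001]
 [-0.      0.0001 -1.    ]]
cam in tool [[ 0.001  -0.9465 -0.3228]
 [ 1.      0.001   0.0004]
 [-0.0001 -0.3228  0.9465]] [ 0.0828  0.0011 -0.1284]
```

View pics/c1.png

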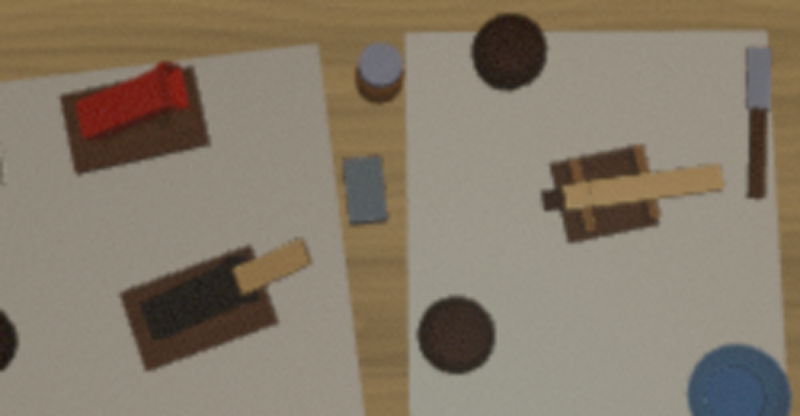

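The spatula's blade tip is near (320,182), with its handle pointing right to (376,175). The red case's lip is at about (204,147). I'll move the wrist camera over the spatula.

Call:
step_arm(
  motion=[
    [[0,0,-0.13],[0.04,-0.007,0],1],
    [[0,0,-0.26],[0.08,-0.013,0],1],
    [[0,0,-0.39],[0.12,-0.02,0.005],1],
    [[0,0,-0.52],[0.16,-0.026,0.01],1],
    [[0,0,-0.65],[0.2,-0.033,0.015],1],
    [[0,0,-0.78],[0.24,-0.04,0.02],1],
    [[0,0,-0.91],[0.28,-0.046,0.025],1],
    [[0,0,-1.04],[0.32,-0.053,0.03],1],
    [[0,0,-1.17],[0.36,-0.06,0.04],1],
    [[0,0,-1.3],[0.4,-0.066,0.045],1],
    [[0,0,-1.3],[0.4,-0.066,0.045],1],
    [[0,0,-1.3],[0.4,-0.066,0.045],1],
  ],
)

```text
time: 2.0
ee_pos: [0.5471, -0.3082, 0.1997]
tcp_rot: [0.672, 0.74, 0.0, -0.001]
ft_force: [-0.2, -1.0, -0.4]
grip_width: 0.0853
finger_force: 0.0
```

Run:
```python
from h import *
im=grab_frame("wrist"); save("w1.png",im,s=1.5);np.save("w1.npy",im)
K=get_calibration("wrist");np.save("w1K.npy",K,allow_pickle=True)
s=sense();print(s["time"],s["ee_pos"],R.from_quat(s["tcp_rot"]).as_matrix(),K["fx"],s["joint_pos"])
```

```text
2.05 [ 0.546 -0.31   0.2  ] [[-0.0932  0.9956 -0.001 ]
 [ 0.9957  0.0932 -0.0006]
 [-0.0005 -0.0011 -1.    ]] 273.16697055712245 [ 0.7172  0.5242 -0.3581  1.3404  0.1836  1.3099  0.4492]
```

View pics/w1.png

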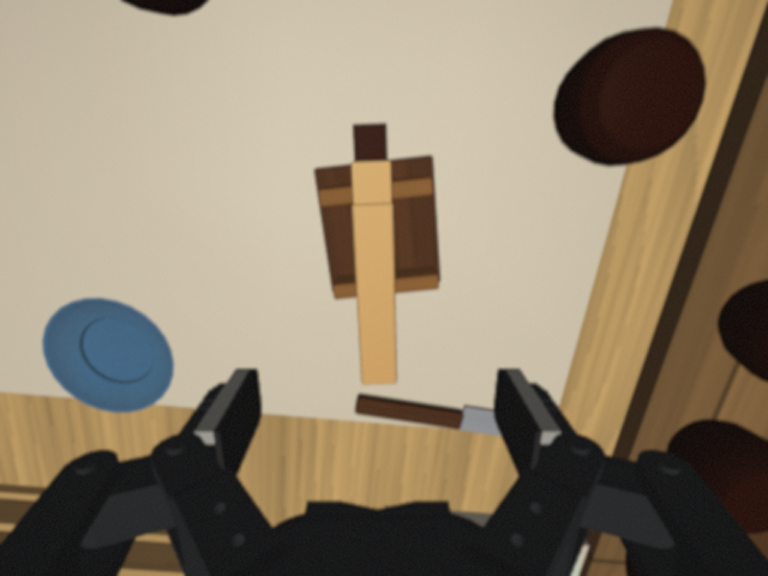

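The wrist view shows the spatula well. The handle-end corners are at (362,384) and (397,382), and the blade-tip corners at (353,125) and (386,124), in 1.5x pixels. The scraper lies just past the handle end.

Run:
```python
from h import *
K=np.load("w1K.npy",allow_pickle=True).item()
f=lambda u,v,z:atz(K,u/1.5,v/1.5,z)
e=(f(362,384,.05)+f(397,382,.05))/2; t=(f(353,125,.047)+f(386,124,.047))/2
sh=(f(353,203,.0485)+f(393,204,.0485))/2
print(e,t,np.linalg.norm(t-e),np.linalg.norm(f(362,384,.05)-f(397,382,.05)),np.linalg.norm(sh-e))
d=(t-e)[:2];d/=np.linalg.norm(d);print("yaw",np.degrees(np.arctan2(d[1],d[0])),"grip",e[:2]+.033*d, t[:2]-.157*d)
print("scraper",f(357,404,.01),f(490,432,.005), "railsides",f(316,171,.01),f(437,287,.01))
```

```text
[ 0.5564 -0.4008  0.05  ] [ 0.532  -0.2146  0.047 ] 0.18776732332245183 0.027346947647717904 0.13807287622177897
yaw 97.46313169537578 grip [ 0.5521 -0.3681] [ 0.5524 -0.3703]
scraper [ 0.5407 -0.4493  0.01  ] [ 0.6686 -0.4717  0.005 ] railsides [ 0.4941 -0.2489  0.01  ] [ 0.5972 -0.3311  0.01  ]
```

Call:
step_arm(
  motion=[
    [[0,0,-0.037],[-0.03,0,0.02],1],
    [[0,0,-0.037],[-0.059,0.0005,0.06],1],
    [[0,0,-0.037],[-0.059,0.0005,0.1],1],
    [[0,0,-0.037],[-0.059,0.0005,0.135],1],
    [[0,0,-0.037],[-0.059,0.0005,0.162],1],
    [[0,0,-0.037],[-0.059,0.0005,0.162],1],
    [[0,0,-0.037],[-0.059,0.0005,0.162],0.6],
    [[0,0,-0.037],[-0.059,0.0005,0.162],0.3],
    [[0,0,-0.037],[-0.059,0.0005,0.162],0],
    [[0,0,-0.037],[-0.059,0.0005,0.162],0],
    [[0,0,-0.037],[-0.059,0.0005,0.162],0],
    [[0,0,-0.037],[-0.059,0.0005,0.162],0],
  ],
)

```text
time: 3.25
ee_pos: [0.5534, -0.3688, 0.04]
tcp_rot: [0.659, 0.752, 0.0, 0.001]
ft_force: [-0.3, -1.1, 5.5]
grip_width: 0.0265
finger_force: 60.5
```

Run:
```python
from h import *
s=sense();Rm=R.from_quat(s["tcp_rot"]).as_matrix();print(s["time"],s["ee_pos"],Rm,s["grip_width"],s["finger_force"],s["ft_force"],tips_ahead if not callable(tips_ahead) else tips_ahead())
```

```text
3.25 [ 0.5534 -0.3688  0.04  ] [[-0.1305  0.9914  0.0024]
 [ 0.9914  0.1305 -0.0017]
 [-0.002   0.0022 -1.    ]] 0.026548903113976785 60.507885217666626 [-0.2645 -1.0824  5.5127] 0.014
```

Call:
step_arm(
  motion=[
    [[0,0,0],[0,0,-0.02],0],
    [[0,0,0],[0,0,-0.06],0],
    [[0,0,0],[0,0,-0.1],0],
    [[0,0,0],[0.02,0.003,-0.14],0],
    [[0,0,-0.02],[0.05,0.008,-0.17],0],
    [[0,0,-0.04],[0.09,0.014,-0.19],0],
    [[0,0,-0.06],[0.13,0.02,-0.2],0],
    [[0,0,-0.08],[0.17,0.026,-0.21],0],
    [[0,0,-0.1],[0.215,0.033,-0.21],0],
    [[0,0,-0.12],[0.26,0.04,-0.21],0],
    [[0,0,-0.14],[0.305,0.047,-0.21],0],
    [[0,0,-0.16],[0.35,0.054,-0.21],0],
  ],
)

```text
time: 4.45
ee_pos: [0.5595, -0.0123, 0.2479]
tcp_rot: [0.597, 0.802, -0.0, -0.0]
ft_force: [0.5, -0.1, -1.0]
grip_width: 0.0267
finger_force: 59.9
```

Call:
step_arm(
  motion=[
    [[0,0,0],[0.04,0,0],0],
    [[0,0,0],[0.08,0,0],0],
    [[0,0,0],[0.12,-0.001,0],0],
    [[0,0,0],[0.16,-0.002,0],0],
    [[0,0,0],[0.19,-0.003,0],0],
    [[0,0,0],[0.21,-0.004,0],0],
    [[0,0,0],[0.21,-0.004,0],0],
    [[0,0,0],[0.21,-0.004,0],0],
  ],
)

```text
time: 5.25
ee_pos: [0.4961, 0.1852, 0.2479]
tcp_rot: [0.597, 0.802, -0.001, 0.0]
ft_force: [-0.2, -1.5, -0.3]
grip_width: 0.0271
finger_force: 59.9
```

Run:
```python
from h import *
im=grab_frame("wrist"); save("w2.png",im,s=1.5);np.save("w2.npy",im)
K=get_calibration("wrist");np.save("w2K.npy",K,allow_pickle=True)
s=sense();print(s["time"],s["ee_pos"],R.from_quat(s["tcp_rot"]).as_matrix(),s["grip_width"],s["joint_pos"])
```

```text
5.3 [0.4966 0.1841 0.2478] [[-0.2852  0.9585 -0.0002]
 [ 0.9585  0.2852 -0.0019]
 [-0.0017 -0.0008 -1.    ]] 0.02716416242436693 [ 0.0701  0.3245 -0.5998  1.5435  0.1879  1.3324 -0.2609]
```

View pics/w2.png

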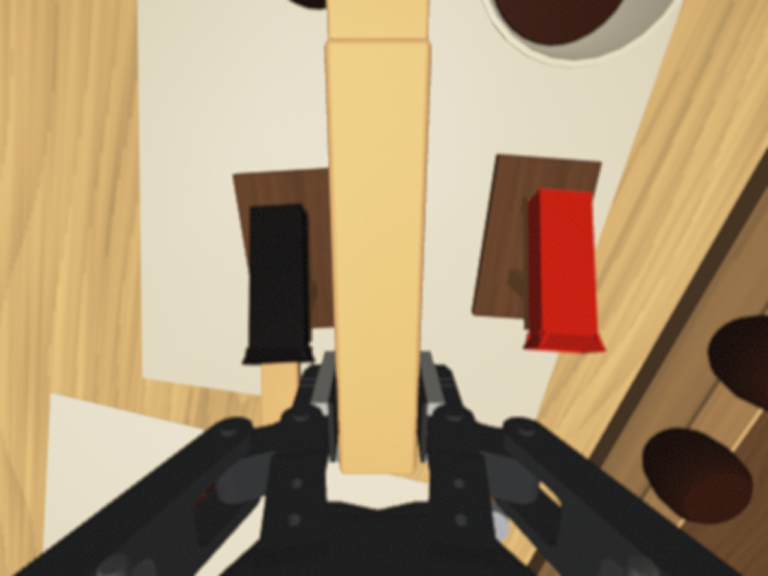

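The wrist view shows the red case's top face clearly. The closed-end corners are at (540,190) and (591,192), the neck is near row 333, and the lip runs from (524,347) to (605,351). The held bar runs down the middle and the handle end is at row 473. I'll zoom in on the case and find the edges numerically.

Run:
```python
from h import *
im=np.load("w2.npy"); save("z2.png",im,(335,115,415,245),4.6)
hsv=cv2.cvtColor(im,cv2.COLOR_RGB2HSV)
m=((hsv[...,0]<8)|(hsv[...,0]>172))&(hsv[...,1]>170)
b=m&(hsv[...,2]>170)
for r in range(124,238,6):
    x=np.where(m[r,340:415])[0]; y=np.where(b[r,340:415])[0]
    print(r,(x.min()+340,x.max()+340) if len(x) else 0,(y.min()+340,y.max()+340) if len(y) else 0)
g=cv2.GaussianBlur(im,(3,3),0).astype(float)
for r in (50,90,130,170,200):
    dd=np.abs(np.diff(g[r],axis=0)).sum(1); print("bar",r,200+dd[200:240].argmax()+.5,270+dd[270:300].argmax()+.5)
for c in (235,250,270): 
    dd=np.abs(np.diff(g[:,c],axis=0)).sum(1); print("end",c,300+dd[300:330].argmax()+.5)
```

```text
124 0 0
130 (np.int64(356), np.int64(394)) (np.int64(360), np.int64(394))
136 (np.int64(352), np.int64(393)) (np.int64(361), np.int64(393))
142 (np.int64(352), np.int64(393)) (np.int64(361), np.int64(393))
148 (np.int64(352), np.int64(394)) (np.int64(361), np.int64(394))
154 (np.int64(352), np.int64(394)) (np.int64(361), np.int64(394))
160 (np.int64(352), np.int64(394)) (np.int64(361), np.int64(394))
166 (np.int64(352), np.int64(395)) (np.int64(361), np.int64(395))
172 (np.int64(352), np.int64(395)) (np.int64(361), np.int64(395))
178 (np.int64(352), np.int64(396)) (np.int64(361), np.int64(396))
184 (np.int64(352), np.int64(396)) (np.int64(361), np.int64(396))
190 (np.int64(352), np.int64(396)) (np.int64(361), np.int64(396))
196 (np.int64(352), np.int64(396)) (np.int64(361), np.int64(396))
202 (np.int64(352), np.int64(397)) (np.int64(362), np.int64(397))
208 (np.int64(352), np.int64(397)) (np.int64(362), np.int64(397))
214 (np.int64(352), np.int64(397)) (np.int64(362), np.int64(397))
220 (np.int64(354), np.int64(397)) (np.int64(363), np.int64(397))
226 (np.int64(352), np.int64(400)) (np.int64(361), np.int64(400))
232 (np.int64(358), np.int64(402)) (np.int64(358), np.int64(402))
bar 50 216.5 286.5
bar 90 217.5 285.5
bar 130 219.5 283.5
bar 170 220.5 282.5
bar 200 221.5 281.5
end 235 315.5
end 250 315.5
end 270 318.5
```

View pics/z2.png

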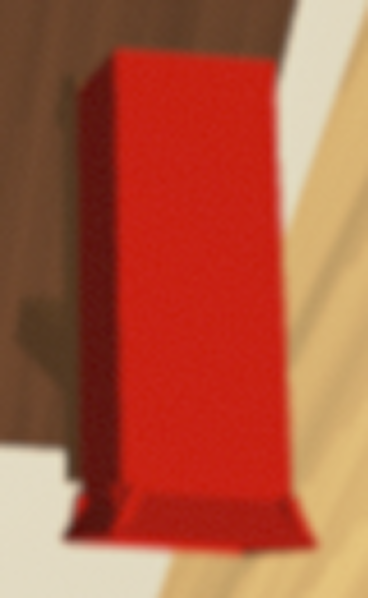

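```bash
cat > fit.py <<'E'
from h import *
from scipy.optimize import least_squares
K=np.load("w2K.npy",allow_pickle=True).item()
T=np.array(K["world_from_camera"])
def pj(P):
    q=(np.atleast_2d(P)-T[:3,3])@T[:3,:3]; return np.c_[K["fx"]*q[:,0]/q[:,2]+K["cx"],K["fy"]*q[:,1]/q[:,2]+K["cy"]]
def caseR(yaw,sl):  # yaw of insertion direction
    x=np.array([-np.cos(yaw)*np.cos(sl),-np.sin(yaw)*np.cos(sl),np.sin(sl)])
    y=np.cross([0,0,1],x);y/=np.linalg.norm(y);return np.c_[x,y,np.cross(x,y)]
loc=np.array([[-.004,-.0205,.0125],[-.004,.0205,.0125],[.105,-.0205,.0125],[.105,.0205,.0125],[.111,-.0245,.0165],[.111,.0245,.0165]])
pix=np.array([[360.0,125.4],[394.8,128.0],[361.5,221.5],[398.0,222.2],[360,233],[404.6,234.1]])
if __name__=="__main__":
    base=[.62,.27,np.radians(106),.045,np.radians(30),-.004]
    for sgn in(1,-1):
      for n in(3,4,6):
        def f(p,full=False):
            q=np.r_[p,base[n:]]; L=loc*[1,sgn,1]; L=L.copy(); L[:2,0]=q[5]
            return (pj(L@caseR(q[2],q[4]).T+[q[0],q[1],q[3]])-pix).ravel()
        s=least_squares(f,base[:n],loss="soft_l1"); print(sgn,n,s.x,np.degrees(s.x[2]),s.cost);print(np.round(f(s.x),1)) if s.cost<60 else 0
    # bar in tool frame
    st=sense();Rt=R.from_quat(st["tcp_rot"]).as_matrix();p0=st["ee_pos"]
    rows=np.array([50,90,130,170,200]);l=[216.5,217.5,219.5,220.5,221.5];r=[286.5,285.5,283.5,282.5,281.5]
    def g(q): # lateral y at TCP, yaw, z of top surface, pitch, end x
        res=[]
        for s,obs in((-1,l),(1,r)):
            xs=np.linspace(-.03,.12,60);P=np.c_[xs,q[0]+q[1]*xs+s*.014,q[2]+q[3]*xs]
            uv=pj(P@Rt.T+p0);o=np.argsort(uv[:,1]);res+=list(np.interp(rows,uv[o,1],uv[o,0])-obs)
        e=pj(np.array([[q[4],q[0],q[2]+q[3]*q[4]]])@Rt.T+p0)[0]; sh=pj(np.array([[q[4]+.14,q[0],q[2]+q[3]*(q[4]+.14)]])@Rt.T+p0)[0]
        return np.r_[res,e[1]-316,sh[1]-27.5]
    s=least_squares(g,[0,0,-.01,0,-.033]);print("bar y,yaw,ztop,pitch,end",s.x,s.cost,np.round(s.fun,1))
E
python3 fit.py
```

```text
1 3 [0.6233 0.264  1.7912] 102.62808338247542 12.29599878640974
[-0.3  1.1  0.   1.1 -0.2 -0.3  0.9  1.4 -0.7 -6.7  0.4 -4.9]
1 4 [0.6207 0.2647 1.7878 0.0502] 102.43060264562877 11.317411132822794
[-0.4  0.3  0.4  0.4 -0.7  0.5  1.1  2.4 -1.2 -5.8  0.7 -3.7]
1 6 [ 0.626   0.2611  1.8073  0.0431  0.4881 -0.0093] 103.5485949005504 9.514920994847532
[ 0.   0.3  0.1 -0.3  0.1  2.8  0.5  4.  -0.5 -3.4 -0.2 -2.3]
-1 3 [0.601  0.2574 1.8794] 107.6808276493561 241.44659004010526
-1 4 [0.606  0.2583 1.8714 0.0434] 107.22234326178943 241.3901625397821
-1 6 [ 11852.8215  -6001.9327      2.0437 -18467.4087     -0.005   -7503.7092] 117.09361127243231 131.08064699159956
bar y,yaw,ztop,pitch,end [ 0.     -0.0012 -0.0075 -0.0009 -0.0319] 0.3789575176902922 [-0.3  0.2 -0.3  0.2  0.4  0.3 -0.2  0.3 -0.2 -0.4  0.1 -0. ]
```

Run:
```python
from h import *
s=np.load("side.npy")[200:265,137:187];t=np.load("top.npy")[132:172,168:218]
f=lambda a:cv2.resize(a,None,fx=8,fy=8,interpolation=cv2.INTER_CUBIC)
o=np.zeros((520,800,3),np.uint8);o[:,:400]=f(s);o[:320,400:]=f(t);save("z3.png",o)
```

```text
(no output)
```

View pics/z3.png

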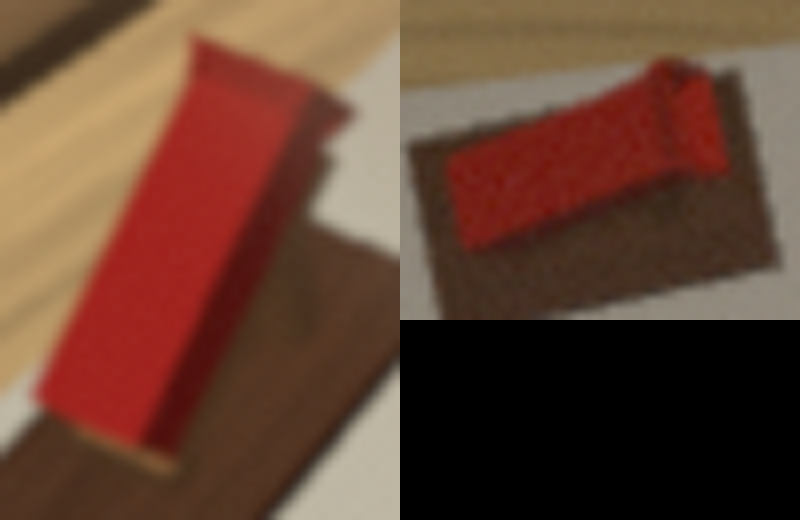

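The zoomed side crop shows the top-face corners at the closed end at native (141.4,249.1) and (154.5,255.9), and the lip's top edge at (160.8,204.6) and (176.8,211). The top crop shows the closed end at (173.9,151.4) and (176.8,163.3), and the lip at (200.5,139.5) through (208.9,153.5).

```bash
cat > fit2.py <<'E'
from fit import *
Kw=K; C={"w":Kw,"s":get_calibration("side"),"t":get_calibration("top")}
def pk(c,P):
    k=C[c];T=np.array(k["world_from_camera"]);q=T[:3,:3].T@(P-T[:3,3]);return np.array([k["fx"]*q[0]/q[2]+k["cx"],k["fy"]*q[1]/q[2]+k["cy"]])
# key: (end c/n/l, ysign, zsign)
O=[("w","c",-1,1,360,125.4),("w","c",1,1,394.8,128),("w","n",-1,1,361.5,221.5),("w","n",1,1,398,222.2),("w","l",1,1,404.6,234.1),
("s","c",1,1,141.4,249.1),("s","c",-1,1,154.5,255.9),("s","c",-1,-1,159.3,256.9),("s","n",1,1,161.6,210),("s","n",-1,1,174.5,214.6),("s","l",1,1,160.75,204.6),("s","l",-1,1,176.75,211),("s","l",-1,-1,181.1,213.5),
("t","c",1,1,173.9,151.4),("t","c",-1,1,176.75,163.25),("t","l",1,1,200.5,139.5),("t","l",1,-1,206.1,140.5),("t","l",-1,-1,208.9,153.5),("t","l",-1,1,203.4,154.25)]
def loc(q,e,sy,sz):
    x={"c":q[5],"n":q[6],"l":q[7]}[e];f=.004 if e!="l" else q[8]
    return np.array([x,sy*(.0165+f),sz*(.0085+f)])
def f(q):
    r=[]
    for c,e,sy,sz,u,v in O:
        P=caseR(q[2],q[4])@loc(q,e,sy,sz)+[q[0],q[1],q[3]];d=pk(c,P)-[u,v]
        off={"w":[0,0],"s":q[9:11],"t":q[11:13]}[c]; r+=list(d+off)
    r+=[(q[3]-.045)/.001,np.degrees(q[4]-np.radians(30))/.5,(q[5]+.004)/.002,(q[6]-.105)/.003,(q[7]-.111)/.001,(q[8]-.007)/.002]+list(np.array(q[9:13])/1)
    return np.array(r)
s=least_squares(f,[.62,.265,1.79,.045,np.radians(30),-.004,.105,.111,.008,0,0,0,0],loss="soft_l1",x_scale=[.01,.01,.01,.01,.01,.01,.01,.01,.01,1,1,1,1])
q=s.x;print(q,"yaw",np.degrees(q[2]),"slope",np.degrees(q[4]));n=len(O)
for o,d in zip(O,f(q)[:2*n].reshape(-1,2)):print(o[:4],np.round(d,1))
J=np.linalg.inv(s.jac.T@s.jac);print("sd",np.sqrt(np.diag(J))[:5])
print("mouth",np.array([q[0],q[1],q[3]])+.105*caseR(q[2],q[4])[:,0])
np.save("case.npy",q[:5])
E
python3 fit2.py
```

```text
[ 0.6241  0.2623  1.791   0.0453  0.5234 -0.007   0.1025  0.1122  0.0074
  0.0715  0.2047 -0.382   0.6677] yaw 102.61656414194391 slope 29.986991341450135
('w', 'c', -1, 1) [-0.2  0.4]
('w', 'c', 1, 1) [-0.   0.3]
('w', 'n', -1, 1) [-0.2 -0.9]
('w', 'n', 1, 1) [0.8 0.8]
('w', 'l', 1, 1) [-0.5 -2. ]
('s', 'c', 1, 1) [-0.3  0.2]
('s', 'c', -1, 1) [-0.1 -0.4]
('s', 'c', -1, -1) [0.1 0.2]
('s', 'n', 1, 1) [-0.5 -1. ]
('s', 'n', -1, 1) [-0.1 -0.2]
('s', 'l', 1, 1) [0.3 0.1]
('s', 'l', -1, 1) [-0.1 -0.1]
('s', 'l', -1, -1) [0.9 0.8]
('t', 'c', 1, 1) [0.2 0.3]
('t', 'c', -1, 1) [-0.3 -0. ]
('t', 'l', 1, 1) [-0.1 -0.4]
('t', 'l', 1, -1) [ 0.2 -0.2]
('t', 'l', -1, -1) [0.4 0.6]
('t', 'l', -1, 1) [-0.  -1.2]
sd [0.0012 0.0019 0.0104 0.001  0.0084]
mouth [0.644  0.1735 0.0978]
```

The three-camera fit is consistent: yaw 102.6°, slope 30.0°, floor z 45.3 mm and residuals mostly under 1 px. Now I'll work out the approach move.

```bash
cat > tgt.py <<'E'
import sys
from h import *
q=np.load("case.npy")
def caseR(yaw,sl):
    x=np.array([-np.cos(yaw)*np.cos(sl),-np.sin(yaw)*np.cos(sl),np.sin(sl)]);y=np.cross([0,0,1],x);y/=np.linalg.norm(y);return np.c_[x,y,np.cross(x,y)]
C=caseR(q[2],q[4]);o=np.array([q[0],q[1],q[3]]);G=np.c_[-C[:,0],C[:,1],-C[:,2]]
def goto(x,y=0,z=-.003):
    s=sense();Rt=R.from_quat(s["tcp_rot"]).as_matrix();p=o+C@[x,y,z]
    print("t",s["time"],"target",p,"turn",R.from_matrix(Rt.T@G).as_rotvec(),"shift",Rt.T@(p-s["ee_pos"]))
    print("now in case frame",C.T@(s["ee_pos"]-o),"rot err deg",np.degrees(R.from_matrix(G.T@Rt).as_rotvec()),"F case",C.T@s["ft_force"],s["finger_force"])
if __name__=="__main__":goto(float(sys.argv[1]))
E
python3 tgt.py .30
```

```text
t 5.3 target [0.6812 0.0073 0.1926] turn [ 0.0174 -0.5214  0.0676] shift [-0.222   0.1265  0.0555]
now in case frame [ 0.1432 -0.1415  0.1512] rot err deg [-0.9947 29.8748 -3.8726] F case [ 0.4719  0.175  -1.0919] 59.8673540353775
```

Call:
step_arm(
  motion=[
    [[0,0,0],[-0.03,0.015,-0.01],0],
    [[0,0,0.01],[-0.065,0.035,-0.02],0],
    [[0.002,-0.05,0.02],[-0.1,0.055,-0.02],0],
    [[0.004,-0.15,0.03],[-0.135,0.075,-0.02],0],
    [[0.008,-0.25,0.04],[-0.165,0.095,-0.01],0],
    [[0.012,-0.35,0.05],[-0.195,0.112,0.01],0],
    [[0.016,-0.45,0.06],[-0.215,0.122,0.03],0],
    [[0.0174,-0.52,0.0676],[-0.222,0.1265,0.045],0],
    [[0.0174,-0.5214,0.0676],[-0.222,0.1265,0.0555],0],
    [[0.0174,-0.5214,0.0676],[-0.222,0.1265,0.0555],0],
    [[0.0174,-0.5214,0.0676],[-0.222,0.1265,0.0555],0],
  ],
)

```text
time: 6.4
ee_pos: [0.6813, 0.0081, 0.1939]
tcp_rot: [0.604, 0.754, -0.161, 0.202]
ft_force: [-0.6, -0.9, -0.9]
grip_width: 0.0268
finger_force: 59.9
```

```bash
python3 tgt.py .27
python3 - <<'E'
from h import *
a=grab_frame("side");b=grab_frame("top");np.save("s4.npy",a);np.save("t4.npy",b);w=grab_frame("wrist");np.save("w4.npy",w)
f=lambda a,k:cv2.resize(a,None,fx=k,fy=k,interpolation=cv2.INTER_CUBIC)
o=np.zeros((600,800,3),np.uint8);o[:600,:400]=f(a[180:280,137:204],6)[:600,:400];o[:300,400:]=f(b[120:180,190:270],5)[:300,:400]
o[310:598,400:784]=f(w,.75)
save("z4.png",o);print(sense()["joint_pos"])
from tgt import *
s=sense();Rt=R.from_quat(s["tcp_rot"]).as_matrix()
for n,P in (("tip",s["ee_pos"]+Rt@[.158,0,-.003]),("tiptop",s["ee_pos"]+Rt@[.158,0,-.006]),("mouth",o_:=np.array([q[0],q[1],q[3]])+.105*C[:,0])):
  print(n,P,proj("side",P),proj("top",P))
E
```

```text
t 6.4 target [0.6755 0.0326 0.1776] turn [ 0.0015 -0.0018 -0.0012] shift [ 0.03   -0.0004  0.0016]
now in case frame [ 0.3     0.0003 -0.0015] rot err deg [-0.0848  0.1013  0.0705] F case [ 0.1592 -0.7905 -1.1385] 59.876137375831604
[-0.092   0.6387 -0.3465  1.2847  0.7312  1.4006 -0.3501]
tip [0.6518 0.144  0.1189] [175.8388 198.2697] [211.7795 142.5267]
tiptop [0.6514 0.1454 0.1215] [175.3244 197.9063] [211.2229 142.413 ]
mouth [0.644  0.1735 0.0978] [170.3098 211.922 ] [203.544  146.6519]
```

View pics/z4.png

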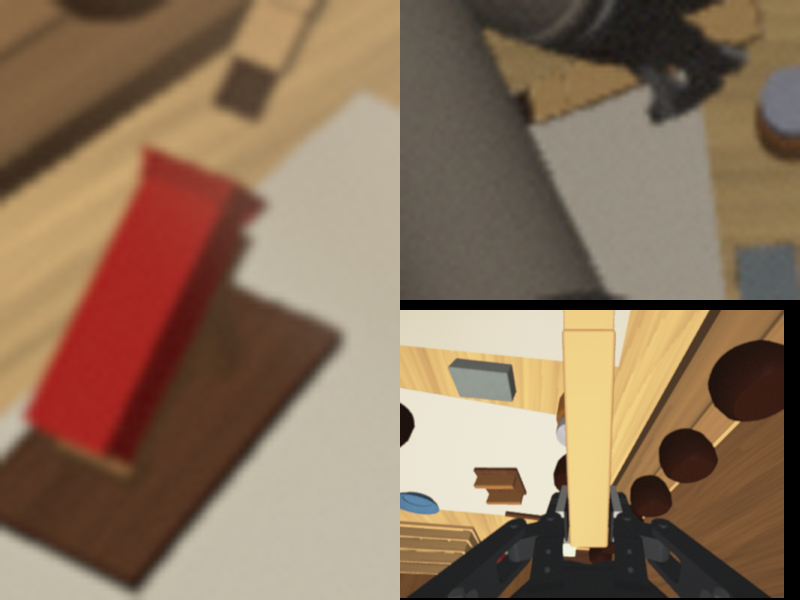

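In the side view the blade tip is at native (176.5,198.5) and the prediction was (175.8,198.3). It lines up with the mouth to about 2 mm, so I'm starting the insertion gently.

Call:
step_arm(
  motion=[
    [[0,0,0],[0.01,0,0],0],
    [[0,0,0],[0.025,0,0],0],
    [[0,0,0],[0.04,0,0],0],
    [[0,0,0],[0.05,0,0],0],
    [[0,0,0],[0.06,0,0],0],
    [[0,0,0],[0.07,0,0],0],
    [[0,0,0],[0.07,0,0],0],
  ],
)

```text
time: 7.25
ee_pos: [0.6668, 0.0712, 0.1565]
tcp_rot: [0.602, 0.756, -0.161, 0.201]
ft_force: [0.0, 0.1, -0.3]
grip_width: 0.0271
finger_force: 59.9
```

```bash
python3 tgt.py .2
python3 - <<'E'
from h import *
a=grab_frame("side");np.save("s5.npy",a)
save("z5.png",a,(137,165,212,270),5.5)
E
```

```text
t 7.25 target [0.6623 0.0918 0.1427] turn [ 0.0012 -0.0034  0.0049] shift [0.0251 0.0002 0.0016]
now in case frame [ 0.2251 -0.0001 -0.0015] rot err deg [-0.0706  0.1922 -0.2809] F case [-0.2877  0.064  -0.2374] 59.87626254558563
```

View pics/z5.png

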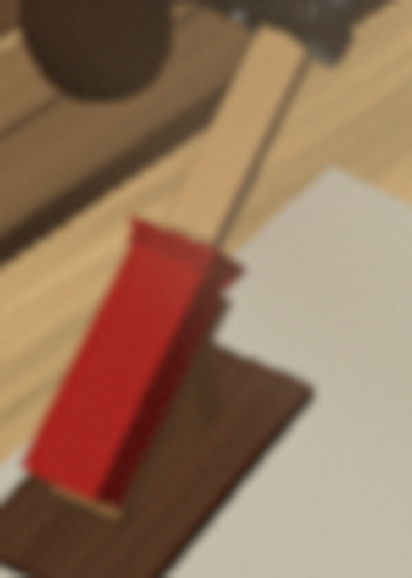

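The blade has gone about 38 mm into the mouth with no contact force. The bar enters the lip at crop (175–215, 225–245). I'm continuing.

Call:
step_arm(
  motion=[
    [[0,0,0],[0.005,0,0],0],
    [[0,0,0],[0.01,0,0],0],
    [[0,0,0],[0.015,0,0],0],
    [[0,0,0],[0.02,0,0],0],
    [[0,0,0],[0.02,0,0],0],
  ],
)

```text
time: 7.8
ee_pos: [0.6633, 0.087, 0.1472]
tcp_rot: [0.603, 0.755, -0.161, 0.201]
ft_force: [-0.5, 1.0, -0.1]
grip_width: 0.0273
finger_force: 59.9
```

```bash
python3 tgt.py .163; python3 -c "
from h import *;print(sense()['ft_torque'])"
```

```text
t 7.8 target [0.6553 0.123  0.1242] turn [ 0.0013 -0.0028  0.0032] shift [0.0435 0.0001 0.0016]
now in case frame [ 0.2065 -0.     -0.0015] rot err deg [-0.076   0.158  -0.1813] F case [-0.9685 -0.2933  0.4124] 59.87607300281525
[ 0.5159  0.1469 -0.0153]
```

Call:
step_arm(
  motion=[
    [[0,0,0],[0.005,0,0],0],
    [[0,0,0],[0.01,0,0],0],
    [[0,0,0],[0.015,0,0],0],
    [[0,0,0],[0.02,0,0],0],
    [[0,0,0],[0.02,0,0],0],
  ],
)

```text
time: 8.3
ee_pos: [0.6595, 0.104, 0.1372]
tcp_rot: [0.603, 0.755, -0.161, 0.201]
ft_force: [-0.3, 0.3, -0.6]
grip_width: 0.0271
finger_force: 59.9
```

```bash
python3 tgt.py .163; python3 -c "
from h import *;print(sense()['ft_torque'])"
```

```text
t 8.3 target [0.6553 0.123  0.1242] turn [ 0.0014 -0.0028  0.0033] shift [0.0234 0.0001 0.0016]
now in case frame [ 0.1864 -0.     -0.0014] rot err deg [-0.0778  0.1577 -0.1899] F case [-0.5702 -0.2516 -0.3355] 59.87635016441345
[ 0.5588  0.1103 -0.0152]
```

Call:
step_arm(
  motion=[
    [[0,0,0],[0.006,0,0],0],
    [[0,0,0],[0.012,0,0],0],
    [[0,0,0],[0.017,0,0],0],
    [[0,0,0],[0.021,0,0],0],
    [[0,0,0],[0.023,0,0],0],
    [[0,0,0],[0.025,0,0],0],
    [[0,0,0],[0.025,0,0],0],
  ],
)

```text
time: 9.0
ee_pos: [0.6552, 0.124, 0.1254]
tcp_rot: [0.603, 0.755, -0.161, 0.202]
ft_force: [0.4, -0.3, 0.2]
grip_width: 0.0269
finger_force: 59.9
```

```bash
python3 tgt.py .158; python3 -c "
from h import *;print(sense()['ft_torque'])"
```

```text
t 9.0 target [0.6543 0.1273 0.1217] turn [ 0.0015 -0.0018  0.0016] shift [ 0.0048 -0.0001  0.0016]
now in case frame [ 0.1628  0.0001 -0.0015] rot err deg [-0.0835  0.1051 -0.0937] F case [ 0.3952  0.3738 -0.0427] 59.87601399421692
[0.5724 0.1048 0.0149]
```

Call:
step_arm(
  motion=[
    [[0,0,0],[0.001,0,0],0],
    [[0,0,0],[0.002,0,0],0],
    [[0,0,0],[0.003,0,0],0],
    [[0,0,0],[0.004,0,0],0],
    [[0,0,0],[0.005,0,0],0],
    [[0,0,0],[0.005,0,0],0],
  ],
)

```text
time: 9.6
ee_pos: [0.6542, 0.1282, 0.1229]
tcp_rot: [0.603, 0.755, -0.161, 0.201]
ft_force: [-0.6, 0.2, -0.8]
grip_width: 0.0268
finger_force: 59.9
```

Call:
step_arm(
  motion=[
    [[0,0,0],[0.001,0,0],0],
    [[0,0,0],[0.002,0,0],0],
    [[0,0,0],[0.002,0,0],0],
  ],
)

```text
time: 9.9
ee_pos: [0.654, 0.1296, 0.122]
tcp_rot: [0.603, 0.755, -0.161, 0.202]
ft_force: [-0.2, -0.2, 0.3]
grip_width: 0.0268
finger_force: 59.9
```

```bash
python3 tgt.py .158
```

```text
t 9.9 target [0.6543 0.1273 0.1217] turn [ 0.0014 -0.0014  0.0012] shift [-0.0019 -0.0002  0.0015]
now in case frame [ 0.1561  0.0002 -0.0015] rot err deg [-0.0814  0.0824 -0.0715] F case [ 0.2658 -0.1841  0.2067] 59.87628400325775
```

Call:
step_arm(
  motion=[
    [[0,0,0],[0.001,0,0],0],
    [[0,0,0],[0.002,0,0],0],
    [[0,0,0],[0.003,0,0],0],
    [[0,0,0],[0.003,0,0],0],
  ],
)

```text
time: 10.3
ee_pos: [0.654, 0.1295, 0.1217]
tcp_rot: [0.604, 0.753, -0.162, 0.203]
ft_force: [-0.4, -5.6, 2.1]
grip_width: 0.0266
finger_force: 60.0
```

```bash
python3 tgt.py .155
```

```text
t 10.3 target [0.6538 0.1298 0.1202] turn [ 0.0004  0.0028 -0.0009] shift [ 0.0011 -0.0001  0.0011]
now in case frame [ 0.1561  0.0001 -0.0019] rot err deg [-0.0222 -0.1603  0.0518] F case [ 5.7311 -1.619  -0.8289] 59.98681962490082
```

Call:
step_arm(
  motion=[
    [[0,0,0],[0.001,0,0],0],
    [[0,0,0],[0.003,0,0],0],
    [[0,0,0],[0.003,0,0],0],
  ],
)

```text
time: 10.6
ee_pos: [0.654, 0.1293, 0.1214]
tcp_rot: [0.604, 0.752, -0.164, 0.205]
ft_force: [-0.4, -7.6, 6.0]
grip_width: 0.0269
finger_force: 60.1
```

```bash
python3 tgt.py .155
```

```text
t 10.6 target [0.6538 0.1298 0.1202] turn [-0.0006  0.0073 -0.0028] shift [ 0.001  -0.0001  0.0008]
now in case frame [ 0.156   0.0001 -0.0022] rot err deg [ 0.0352 -0.4199  0.1605] F case [ 9.2823 -2.0569  1.5244] 60.093035101890564
```

Firm stop at the expected depth. I'll take the preload off, release and back straight off the bar.

Call:
step_arm(
  motion=[
    [[0,0,0],[-0.003,0,0],0],
    [[0,0,0],[-0.005,0,0],0],
    [[0,0,0],[-0.005,0,0],0.1],
    [[0,0,0],[-0.005,0,0],0.4],
    [[0,0,0],[-0.005,0,0],0.7],
    [[0,0,0],[-0.005,0,0],0.7],
    [[0,0,0],[-0.005,0,0],0.7],
    [[0,0,0],[-0.005,0,0],0.7],
  ],
)

```text
time: 11.4
ee_pos: [0.6536, 0.1312, 0.1213]
tcp_rot: [0.603, 0.755, -0.161, 0.201]
ft_force: [0.4, -0.5, -0.1]
grip_width: 0.0598
finger_force: 0.0
```

Call:
step_arm(
  motion=[
    [[0,0,0],[0,0,-0.01],0.7],
    [[0,0,0],[0,0,-0.03],0.7],
    [[0,0,0],[0,0,-0.06],0.7],
    [[0,0,0],[0,0,-0.09],0.7],
    [[0,0,0],[-0.02,0,-0.12],0.7],
    [[0,0,0],[-0.04,0,-0.15],0.7],
    [[0,0,0],[-0.04,0,-0.15],0.7],
  ],
)

```text
time: 12.1
ee_pos: [0.6469, 0.1708, 0.2791]
tcp_rot: [0.605, 0.754, -0.155, 0.204]
ft_force: [0.4, -0.5, 0.8]
grip_width: 0.0598
finger_force: 0.0
```

Run:
```python
from h import *
from tgt import C,o
a=grab_frame("side");w=grab_frame("wrist")
f=lambda a,k:cv2.resize(a,None,fx=k,fy=k,interpolation=cv2.INTER_CUBIC)
im=np.zeros((576,800,3),np.uint8);im[:,:384]=f(a[170:266,137:201],6);im[:312,384:800]=f(w,.8125)
save("z6.png",im); s=sense();print(s["time"],s["grip_width"],s["ft_force"],proj("side",o+C@[.19,0,.006]),proj("side",o+C@[.2,0,.006]),proj("wrist",o+C@[.19,0,.006]))
```

```text
12.2 0.060062542026264584 [-0.0871  0.0342  0.0701] [183.9344 181.2538] [185.6281 177.7962] [250.262  177.6172]
```

View pics/z6.png

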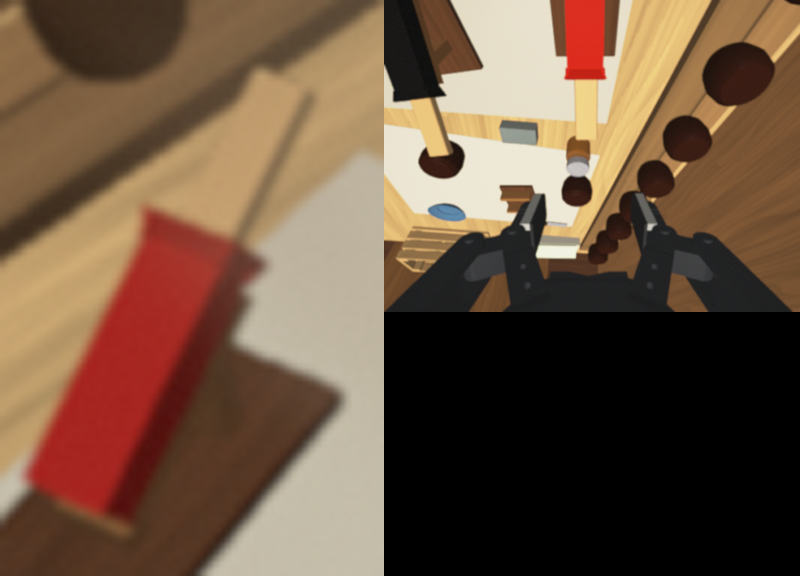

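The spatula is in the red case. Its handle end is at native side pixel (183.8,183.5), slightly below the (183.9,181.3) predicted for fully home, so it isn't standing proud. The gripper is clear and nothing else has moved.

```bash
python3 -c "
from bench import *;print(hand_in())"
```

```text
the job is handed in; nothing more can be done
None
```

The spatula is in the red case, blade first and pushed to a firm stop on the bottom; I released it, backed the gripper clear and handed the job in at about 12 s, with nothing else seen to have moved.

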